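# Lock a fresh sharps bin into its gated bench holder

### The job

Put the fresh yellow sharps bin into its steel holder, setting it aside first if it stands where the gate must swing: hold the red thumb-piece down so that the gravity latch bar lifts out of its catch, swing the gate wide open, stand the bin upright and fully inside under the two side rails, then swing the gate shut so that the latch bar drops back into its catch. Never tip the bin over, and leave the medium bottle, the dish stack and the tip box where they stand.

Things in the scene. Friction and masses are not known exactly. Their poses are not given: they have to be found in the camera images.
- holder: Steel bin holder fixed to the bench: two side walls and a back, 117 mm high, no floor, open in front. Origin on the bench, middle of the open front; x points into it, y to its hinge side. Inside 110 wide (y -55 to 55), 105 deep (x 0 to 105); walls 3 mm. A rail 19 mm wide along each side wall's top (z 114 to 117) leaves a 72 mm slot: the bin cannot be let in from above, only from the front.
- catch (a point): Catch of the latch, in front of the holder's y = -58 side on a flange: the point is the middle of its lip's top, holder x -29, y -79, z 102 mm. The lip is 4 mm thick (x) and 14 mm wide (y); outside it a 45 degree lead-in ramp slopes down and out to x = -49. The bar's nose lies behind the lip.
- gate_hinge (a point): On the gate's upright hinge axis, 126 mm above the bench (height of the gate's top edge); in the holder's frame x -10, y 66 mm. Screw flanges on the bench, 3 mm thick, reach to holder y = -80 and 80.
- gate (a joint): Swing of the gate, rad: 0 shut, grows as it opens outwards (clockwise from above); 1.57 straight out, stop 1.95; light, stays where left. Steel frame with clear pane, 6 mm thick, z 10 to 126, spanning 6 to 126 mm from the hinge. Latched, it moves only 0.02 rad. Pushed shut, the bar rides up the ramp by itself and drops behind the lip, if nothing holds the bar.
- gate_edge (a point): Top corner of the gate's free edge, mid thickness: 126 mm from the hinge axis, z 126 mm. Lower down the latch nose sticks out 30 mm beyond it.
- latch (a joint): Tilt of the red steel latch bar on its gate pivot, rad: 0 level (down), grows as the nose rises, stop 0.6; above 0.24 the nose clears the lip. Falls back by its weight; 0.5 N on the thumb-piece lifts it. Pivot 91 mm from the hinge axis, z 98. The bar lies along the gate's outer face, its outer side 14 mm from the gate's mid plane, z 92 to 104, from the nose 156 mm out from the hinge axis to 32 mm from it.
- thumb (a point): Red thumb-piece, on the bar's hinge-side end: plate 36 mm along the gate, 44 mm out from it, top face z 104 (bar level), with a lip 9 mm high on its outer edge. The point: on the top face, mid of the 43 mm between gate face and lip, 25 mm out from the gate's mid plane, 50 mm from the hinge axis. A fingertip pressing it down lifts the nose and, drawn outwards against the lip, pulls the gate.
- bin_center (a point): Middle of the yellow sharps bin, 54 mm above its base. Body 90 x 90 x 98 mm, red lid 94 x 94 mm with its top at 108 mm; 0.17 to 0.4 kg. Axes: z up, x along the handle. It may stand in the holder any of the four ways round.
- bin_handle (a point): Middle of the grip bar of the carrying handle on top of the bin, 149 mm above its base: a red bar 58 mm long (along the bin's x), 14 mm wide, 18 mm high (140 to 158 mm above the base), standing on two posts at its ends.
- media_center (a point): Amber medium bottle, bystander, 56 mm across, 110 mm high; the point is half-way up. Leave it alone.
- dishes_center (a point): Stack of five clear culture dishes, bystander, 62 mm across, 75 mm high; the point is half-way up. Leave it alone.
- tipbox_center (a point): Blue and white pipette-tip box, bystander, 122 x 84 mm (long along its x), 62 mm high; the point is half-way up. Leave it alone.
There are look-alikes about, which are no part of the job. Of the things that look like the part that bears bin_center, take the one that is farthest to the robot's right at the start.

How it is judged:
On the way, in this order (a step that is already met when the one before it is completed fails the run):
1. the latch bar is lifted clear of the catch with the gate still shut (value of joint latch above 0.2 rad and value of joint gate below 0.06 rad), for 0.05 s.
2. the gate is swung wide open (past 70 degrees) (value of joint gate above 1.22 rad), for 0.1 s.
3. the bin stands upright on the bench, fully inside the holder (x of bin_center in the frame of holder between 0.036 and 0.064 m and y of bin_center in the frame of holder between -0.014 and 0.014 m and height (world z) of bin_center below 0.06 m and angle between bin_center's own z axis and vertical below 0.08 rad), for 0.2 s.
At the end, for the whole second after the job is handed in: Bin at rest, upright within 0.08 rad, its middle 36 to 64 mm behind the holder's front and within 14 mm of its centre line; gate shut (below 0.04 rad) with the latch bar down in its catch (below 0.06 rad); bottle, dishes and tip box within 20 mm of where they stood (all of step 3 and value of joint gate below 0.04 rad and value of joint latch below 0.06 rad and linear speed of bin below 0.02 m/s and distance of each of media_center, dishes_center, tipbox_center from where it was at the start of the episode below 0.02 m); the robot touches nothing.
It fails at once if the bin is tipped over (more than 0.6 rad) (angle between bin_center's own z axis and vertical above 0.6 rad).
It fails at once if a bystander is shifted by more than 30 mm or knocked over (distance of any of media_center, dishes_center, tipbox_center from where it was at the start of the episode above 0.03 m or angle between any of media_center, dishes_center's own z axis and vertical above 0.4 rad).
It also fails if it takes over 72 s, if anything falls off the work surface, if the arm or the gripper's body presses on something with over 40 N, if the wrist force passes 120 N, or if a joint passes its speed limit or range.

### The arm

A 7-joint arm with a two-finger parallel gripper is mounted at the origin on the work surface. World frame = base frame: x ahead of the robot, y to its left, z up, the work surface at z = 0. Lengths are in m, angles in rad, forces in N, time in s.
With the tool pointing down it reaches from about 0.35 to 0.9 m from the base axis. Payload 19.9 kg.
Tool frame: the origin (TCP) lies at the very end of the fingers, on their centre line; the grasp point (between the pads) lies 19 mm behind it; z points along the fingers, y is the line along which they close (so a half turn about z gives the same grasp; the last joint's range is limited). The gripper opens to 94 mm and grips with 3 to 60 N. Pads are 16 mm wide; open, the fingers measure 119 mm over their backs; the gripper's body (75 mm by 177 mm) begins 78 mm behind the grasp point.
Start: joints at [-1.151, 0.417, -0.01, 1.614, 0.005, 1.111, -0.053], TCP at [0.278, 0.56, 0.205] pointing down, gripper open.
Joint ranges: [-2.81, 2.81], [-0.39, 2.02], [-1.27, 1.25], [0.06, 2.57], [-1.19, 4.33], [0.19, 2], [-2.82, 2.82]. Speed limits (rad/s): [1.89, 1.89, 2.39, 2.39, 3.01, 3.01, 3.01].

### API

Orientations are given as a 3x3 rotation matrix whose columns are the frame's x, y, z axes.
In Python, from station import robot gives the robot as it stands. The module is installed in compiled form; this text tells all that it offers.
- The arm moves only by the tool move_arm, never from a script. Its argument "steps" is a list that holds one entry, the list of rows, each a list of 7 numbers: the shift along the world's x, y, z in cm, then the turn, a rotation vector about the world's x, y, z in degrees, then the opening in per cent of the stroke, from 0 (shut) to 100 (fully open). A call has 1 to 8 rows; each row is the pose to reach, as a shift and turn from the pose commanded when the call began; what a row does not reach only later rows make up. A row lasts 1/10 s, in which the tool goes at most 50 mm and 8.59 degrees, less where a joint would pass 70% of its speed; a pose out of reach is approached as far as the arm can. A call with a gripper value outside its range is refused whole. The fingers move at their own pace and stop on an object; "grip_force" is the grip in N (left out, the last holds). Time passes only in rows, so rows that repeat a pose let the fingers close. It gives the time, the measured TCP pose, the force, the opening and the grip force at its end, in the units of the state.
- robot.observe(): the state, without advancing time (a new reading comes with each control period).
- robot.grab_frame(name): name is "side" or "top" or "wrist"; returns a dict with "img" (480x640x3 uint8, red, green, blue), "intrinsics" (3x3 intrinsics, pixels), "k1" (the pictures are not rectified: a ray, as slopes to the right and down, at radius r is drawn at 1 + k1 r^2 times it, then the intrinsics apply), "camera_from_world" (4x4, takes a point from world to camera coordinates). Camera axes: x right, y up, looking along -z (the intrinsics and any distortion apply to the point x, -y, -z); pixel columns grow to the right and rows downward; lengths in m; the calibration is good to about 2 mm. A picture is of the moment at which its call begins. There is no depth.
- robot.hand_in(): hands the job in; it is judged then, once.
The state is a dict: "time": time; "joint_positions": joint angles; "joint_velocities": joint speeds; "effort": joint torques, N m; "tool_pos": TCP position; "tool_rot": TCP orientation; "wrist_force": force on the tool from outside, world axes, zero at the start; "wrist_torque": the same for the moment, N m; "opening": finger opening in m; "grip_force": force on a finger pad.
Only numpy, scipy, OpenCV 4.12 (cv2) and the standard library are available. Lean on these libraries where they do the work, as an engineer would, in place of code of your own. Each camera call takes 0.05 s, during which the arm holds its last target. There are 200 camera calls.

## Working session

There is one attempt and no reset: what is moved stays moved. The work goes in short steps, Python scripts to look and compute and a tool call to move; the robot and the scene stay as the last step left them, time stands still between calls to the robot, and variables do not carry over. Pictures are saved under pics/ and viewed, at most 10 in all, crops included, and the job is handed in when it is done.

Besides the shell and the picture viewer there is one more tool, called in YAML: its name, and indented under it one key for each argument. move_arm: Moves the arm, as the interface text tells. Its arguments: {"type":"object","properties":{"steps":{"type":"array","items":{"type":"array","items":{"type":"array","items":{"type":"number"}}}},"grip_force":{"type":"number"}},"required":["steps"]}

```bash
mkdir -p pics; cat > h.py <<'E'
import numpy as np, cv2, pickle
from station import robot
def grab(n,tag):
    f=robot.grab_frame(n); cv2.imwrite(f'pics/{tag}.png',f['img'][:,:,::-1]); pickle.dump(f,open(f'pics/{tag}.pkl','wb')); return f
def load(tag): return pickle.load(open(f'pics/{tag}.pkl','rb'))
def ray(f,px):
    K=f['intrinsics'];T=np.array(f['camera_from_world'])
    D=np.array([f['k1'],0,0,0,0],float)
    # drawn at (1+k1 r^2): same as opencv model
    p=cv2.undistortPoints(np.array([[px]],float),np.array(K,float),D)[0,0]
    d=T[:3,:3].T@np.array([p[0],-p[1],-1]); o=-T[:3,:3].T@T[:3,3]
    return o,d/np.linalg.norm(d)
def onz(f,px,z):
    o,d=ray(f,px); return o+d*(z-o[2])/d[2]
def tri(f1,p1,f2,p2):
    A=[];b=[]
    M=np.zeros((3,3));v=np.zeros(3);rs=[ray(f1,p1),ray(f2,p2)]
    for o,d in rs:
        P=np.eye(3)-np.outer(d,d);M+=P;v+=P@o
    x=np.linalg.solve(M,v); return x,[np.linalg.norm((np.eye(3)-np.outer(d,d))@(x-o)) for o,d in rs]
def proj(f,X):
    T=np.array(f['camera_from_world']);c=T[:3,:3]@np.array(X)+T[:3,3]
    p=np.array([c[0],-c[1]])/-c[2];p=p*(1+f['k1']*p@p);K=np.array(f['intrinsics']);return K[:2,:2]@p+K[:2,2]
E
python3 - <<'E'
from h import *
a=grab('top','top0');b=grab('side','side0')
cv2.imwrite('pics/both.png',cv2.resize(np.vstack([a['img'],b['img']])[:,:,::-1],None,fx=1,fy=1)[:480])
for f in(a,b):
    T=f['camera_from_world'];print(-T[:3,:3].T@T[:3,3],-T[2,:3],f['k1'],f['intrinsics'][0])
o=robot.observe();print(o['time'],o['tool_pos'],o['tool_rot'],o['opening'])
E
```

```text
[0.35367614 0.15099658 0.9967253 ] [ 0.20368224 -0.00482757 -0.97902515] 0.012736678337920214 [597.46918977   0.         321.84167028]
[ 0.40403777 -0.46162704  0.71668411] [ 0.16436897  0.70130199 -0.69365579] -0.12607403669705758 [478.13429377   0.         316.79326834]
0.1 [0.2782942  0.55926019 0.20492436] [[-8.95291382e-01  4.45480846e-01 -3.96536313e-04]
 [ 4.45481017e-01  8.95290884e-01 -9.46730280e-04]
 [-6.67348597e-05 -1.02424886e-03 -9.99999473e-01]] 0.09334371369619981
```

View pics/top0.png

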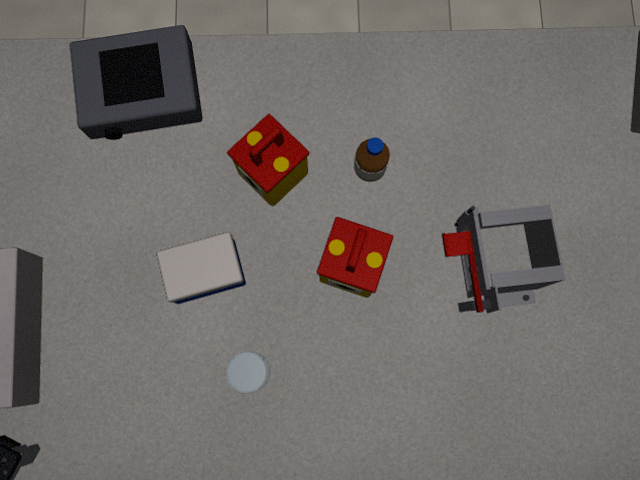

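View pics/side0.png

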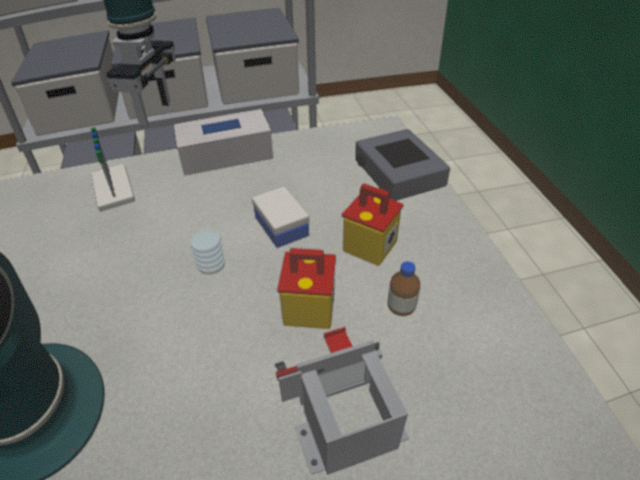

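The top view shows the target bin (355,257), the look-alike (268,160), the bottle (372,158), the dishes (247,372) and the tip box (200,267). The holder (515,255) opens left (+y), with its hinge at the top of the picture and the thumb-piece at (457,244). In the side view the gate is shut, with the thumb-piece at (338,341).

```bash
python3 - <<'E'
from h import *
a=load('top0')
c=a['img'][190:330,425:585,::-1];cv2.imwrite('pics/crop1.png',cv2.resize(c,None,fx=4.2,fy=4.2,interpolation=cv2.INTER_CUBIC))
hsv=cv2.cvtColor(a['img'],cv2.COLOR_RGB2HSV)
m=(((hsv[...,0]<8)|(hsv[...,0]>172))&(hsv[...,1]>150)&(hsv[...,2]>60)).astype(np.uint8)
cs,_=cv2.findContours(m,cv2.RETR_EXTERNAL,cv2.CHAIN_APPROX_NONE)
for q in cs:
    if cv2.contourArea(q)<100: continue
    r=cv2.minAreaRect(q);print('red',r,cv2.contourArea(q))
    box=cv2.boxPoints(r)
    W=np.array([onz(a,p,.108) for p in box]);print(W.round(4).tolist(),W.mean(0).round(4))
E
```

```text
red ((462.97198486328125, 271.8349609375), (83.26091003417969, 27.828041076660156), 80.36246490478516) 850.0
[[0.5437, -0.0368, 0.108], [0.5499, -0.0791, 0.108], [0.425, -0.0904, 0.108], [0.4191, -0.0494, 0.108]] [ 0.4844 -0.0639  0.108 ]
red ((354.8999938964844, 254.3000030517578), (61.34818649291992, 60.083274841308594), 18.434947967529297) 3565.5
[[0.4867, 0.1561, 0.108], [0.5741, 0.1252, 0.108], [0.5417, 0.0375, 0.108], [0.4555, 0.07, 0.108]] [0.5145 0.0972 0.108 ]
red ((268.0000305175781, 152.50003051757812), (58.68986129760742, 58.68986129760742), 45.0) 3260.0
[[0.6806, 0.2926, 0.108], [0.7485, 0.2273, 0.108], [0.6776, 0.1627, 0.108], [0.6117, 0.228, 0.108]] [0.6796 0.2277 0.108 ]
```

View pics/crop1.png

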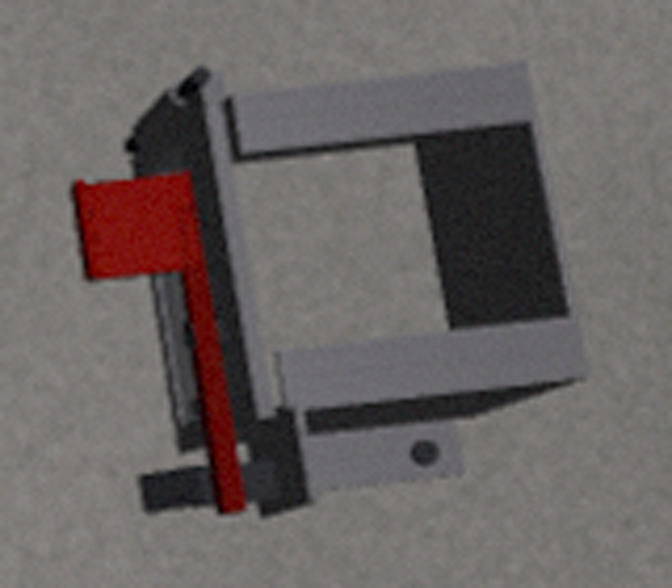

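The crop shows rail corners at back outer (527,62) and (585,378), and front inner (240,156) and (278,352). The thumb plate runs from (75,183) to (190,275), and the nose end is near (232,510).

```bash
python3 - <<'E'
from h import *
a=load('top0');b=load('side0')
g=lambda p,z:onz(a,(p[0]/4.2-.38+425,p[1]/4.2-.38+190),z)[:2]
P={'bh':((527,62),(.108,.058)),'bl':((585,378),(.108,-.058)),'fli':((278,352),(0,-.036)),'fh':((238,95),(0,.058)),'flo':((305,409),(0,-.058))}
H=np.array([v[1] for v in P.values()]);W=np.array([g(v[0],.117) for v in P.values()])
hm,wm=H.mean(0),W.mean(0)
U,S,Vt=np.linalg.svd((W-wm).T@(H-hm));R=U@np.diag([1,np.linalg.det(U@Vt)])@Vt;t=wm-R@hm
print('origin',t,'ang',np.degrees(np.arctan2(R[1,0],R[0,0])),(W-(H@R.T+t)).round(4).tolist())
for n,h,z in [('catch',(-.029,-.079),.102),('hinge',(-.010,.066),.126),('thumb',(-.035,.016),.104),('nose',(-.022,-.09),.104),('thumbcorner',(-.064,.034),.113)]:
    w=R@h+t;p=proj(a,[*w,z]);print(n,w.round(4),((p-[425,190])*4.2).round(),'side',proj(b,[*w,z]).round(1))
bc=R.T@(np.array([.5145,.0972])-t);print('bin in holder',bc)
np.savez('hold.npz',R=R,t=t)
for n,px,z in [('media',(375,146),.11),('dish',(247,372),.075),('tip',(200,267),.062)]: print(n,onz(a,px,z))
for X in [(.5145,.0972,.158),(.5145,.0972,.108)]: print('bin',proj(a,X).round(1),proj(b,X).round(1))
E
```

```text
origin [ 0.51501625 -0.10054968] ang -84.53682840462793 [[-0.0005, 0.0012], [-0.0004, 0.0035], [-0.0003, 0.001], [-0.0, -0.0011], [0.0012, -0.0047]]
catch [ 0.4336 -0.0792] [208. 484.] side [280.3 366.8]
hinge [ 0.5798 -0.0843] [209.  69.] side [376.6 339. ]
thumb [ 0.5276 -0.0642] [149. 225.] side [338.8 344.2]
nose [ 0.4233 -0.0872] [235. 512.] side [274.4 372.2]
thumbcorner [ 0.5428 -0.0336] [ 67. 181.] side [342.8 322.9]
bin in holder [-0.19690057  0.01831304]
media [0.68517709 0.05992029 0.11      ]
dish [0.34390583 0.26380992 0.075     ]
tip [0.50764305 0.34010635 0.062     ]
bin [356.8 247.7] [304.9 248.9]
bin [354.9 254. ] [306.  269.4]
```

Two independent predictions (thumb, and the bin handle in the side view) agree with the pictures to a few pixels. The holder is at (0.515, -0.101) with yaw -84.5°, and the bin is at (0.5145, 0.097) with its handle at -19.5°. The bin blocks the gate's swing, so I'll set it aside first.

move_arm:
  steps:
    - [[4,-8,0,0,0,3,100],[8,-16,0,0,0,7,100],[12,-23,0,0,0,7,100],[16,-31,0,0,0,7,100],[20,-39,0,0,0,7,100],[23.6,-46.2,0,0,0,7,100],[23.6,-46.2,0,0,0,7,100],[23.6,-46.2,0,0,0,7,100]]

```text
time: 0.9
tool_pos: [0.461, 0.2014, 0.2054]
tool_rot: [[-0.943, 0.333, -0.0], [0.333, 0.943, 0.0], [0.0, 0.0, -1.0]]
wrist_force: [0.5, 0.8, 0.1]
opening: 0.094
grip_force: 0.0
```

```bash
python3 - <<'E'
from h import *
f=grab('wrist','w1');o=robot.observe();print(o['tool_pos'],o['tool_rot'][:,1],o['opening'],o['wrist_force'])
hd=np.array([.943,-.333,0])
for X in ([.5145,.0972,.158],[.5145+.027,.0972-.0097,.158],[.5145-.027,.0972+.0097,.158]):print(proj(f,X))
E
```

```text
[0.46445618 0.19381279 0.20556655] [ 0.34040706  0.94027672 -0.00165064] 0.09415147580760642 [ 3.68387243 -9.95884148 -0.51404339]
[194.41515528 395.300693  ]
[197.75334274 434.26547809]
[190.94761628 353.91777586]
```

View pics/w1.png

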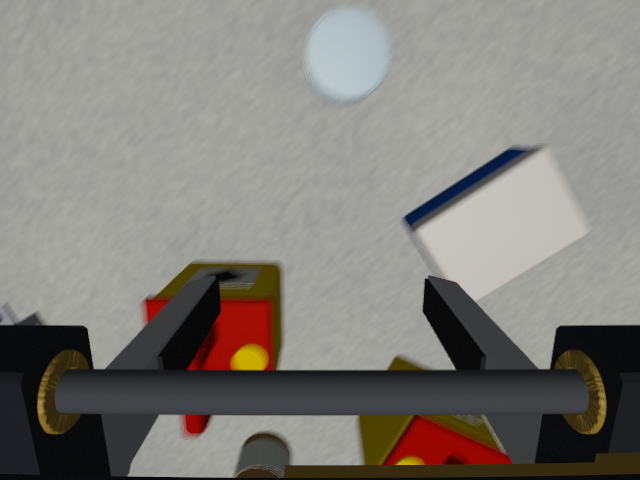

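The wrist view shows the dishes at (347,55), the tip box at (500,220) and the bin handle's end at (195,433), which matches the prediction of (198,434). The arm has not fully arrived, so I'll continue.

move_arm:
  steps:
    - [[0,0,0,0,0,0,100],[0,0,0,0,0,0,100]]

```text
time: 1.15
tool_pos: [0.4603, 0.2038, 0.2053]
tool_rot: [[-0.943, 0.333, -0.0], [0.333, 0.943, -0.0], [0.0, -0.0, -1.0]]
wrist_force: [-0.2, -0.6, -0.7]
opening: 0.094
grip_force: 0.0
```

move_arm:
  steps:
    - [[2.7,-5.3,0,0,0,0,100],[5.4,-10.7,0,0,0,0,100],[5.4,-10.7,0,0,0,0,100],[5.4,-10.7,0,0,0,0,100],[5.4,-10.7,-3,0,0,0,60],[5.4,-10.7,-7.4,0,0,0,60],[5.4,-10.7,-7.4,0,0,0,60],[5.4,-10.7,-7.4,0,0,0,60]]

```text
time: 1.95
tool_pos: [0.5142, 0.0977, 0.132]
tool_rot: [[-0.944, 0.331, -0.001], [0.331, 0.944, -0.0], [0.001, -0.001, -1.0]]
wrist_force: [0.5, 0.4, 0.1]
opening: 0.0654
grip_force: 0.0
```

move_arm:
  grip_force: 25
  steps:
    - [[0,0,0,0,0,0,0],[0,0,0,0,0,0,0],[0,0,0,0,0,0,0],[0,0,0,0,0,0,0],[0,0,0,0,0,0,0],[0,0,0,0,0,0,0]]

```text
time: 2.55
tool_pos: [0.5146, 0.0964, 0.1316]
tool_rot: [[-0.943, 0.333, 0.0], [0.333, 0.943, -0.0], [-0.0, 0.0, -1.0]]
wrist_force: [-0.2, 0.4, -0.3]
opening: 0.0174
grip_force: 0.0
```

move_arm:
  steps:
    - [[0,0,0,0,0,0,0],[0,0,0,0,0,0,0],[0,0,0,0,0,0,0],[0,0,1,0,0,0,0],[0,0,2.5,0,0,0,0],[0,0,2.5,0,0,0,0]]

```text
time: 3.15
tool_pos: [0.5155, 0.0965, 0.1583]
tool_rot: [[-0.943, 0.333, 0.003], [0.333, 0.943, 0.001], [-0.002, 0.001, -1.0]]
wrist_force: [-0.9, -0.5, -1.8]
opening: 0.0141
grip_force: 25.0
```

move_arm:
  steps:
    - [[-2,0.7,0,0,0,5,0],[-4,1.5,0,0,0,10,0],[-6,2.2,0,0,0,15,0],[-8,3,0,0,0,20,0],[-9.5,3.4,0,0,0,25,0],[-9.5,3.4,0,0,0,25,0],[-9.5,3.4,-1,0,0,25,0],[-9.5,3.4,-2,0,0,25,0]]

```text
time: 3.95
tool_pos: [0.4202, 0.1302, 0.1356]
tool_rot: [[-0.996, -0.095, 0.001], [-0.095, 0.996, 0.0], [-0.001, -0.0, -1.0]]
wrist_force: [0.1, -0.5, -2.1]
opening: 0.0139
grip_force: 25.0
```

move_arm:
  steps:
    - [[0,0,-0.4,0,0,0,0],[0,0,-0.4,0,0,0,0],[0,0,-0.4,0,0,0,50],[0,0,-0.4,0,0,0,50],[0,0,-0.4,0,0,0,50],[0,0,2,0,0,0,50],[0,0,6,0,0,0,50],[0,0,7,0,0,0,50]]

```text
time: 4.75
tool_pos: [0.421, 0.1308, 0.2097]
tool_rot: [[-0.995, -0.096, 0.004], [-0.096, 0.995, 0.002], [-0.004, 0.001, -1.0]]
wrist_force: [-0.2, -0.7, -0.5]
opening: 0.0471
grip_force: 0.0
```

move_arm:
  steps:
    - [[3,-4,0,0,0,0,0],[6,-8,0,0,0,0,0],[8.5,-12,0,0,0,0,0],[10.8,-16,0,0,0,0,0],[10.8,-19.4,0,0,0,0,0],[10.8,-19.4,0,0,0,0,0],[10.8,-19.4,0,0,0,0,0],[10.8,-19.4,0,0,0,0,0]]

```text
time: 5.55
tool_pos: [0.5275, -0.0625, 0.2063]
tool_rot: [[-0.995, -0.098, -0.0], [-0.098, 0.995, 0.0], [0.0, 0.0, -1.0]]
wrist_force: [-0.0, 0.5, -0.6]
opening: 0.0005
grip_force: 0.0
```

```bash
python3 - <<'E'
from h import *
a=grab('top','top2');b=grab('side','side2');o=robot.observe();print(o['time'],o['tool_pos'],o['opening'])
cv2.imwrite('pics/v2.png',np.hstack([cv2.resize(a['img'][120:360,300:600],(400,320)),cv2.resize(b['img'][180:420,200:500],(400,320))])[:,:,::-1])
E
```

```text
5.65 [ 0.52757966 -0.06238509  0.20640241] 0.0004459185339234672
```

View pics/v2.png

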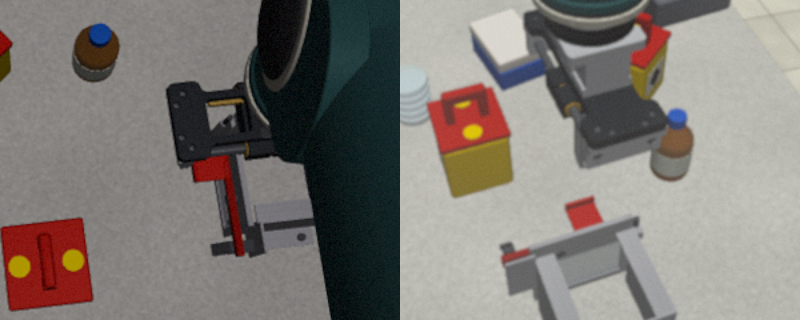

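The bin now stands at the lower left, upright and square to the holder. The gripper is over the thumb-piece, seen at (583,213) in the side half. Descending.

move_arm:
  steps:
    - [[0,-0.1,-4,0,0,0,0],[0,-0.1,-8,0,0,0,0],[0,-0.1,-9.3,0,0,0,0],[0,-0.1,-9.3,0,0,0,0],[0,-0.1,-9.3,0,0,0,0]]

```text
time: 6.15
tool_pos: [0.5284, -0.0644, 0.1148]
tool_rot: [[-0.995, -0.097, 0.001], [-0.097, 0.995, -0.0], [-0.001, -0.0, -1.0]]
wrist_force: [-0.0, 0.5, -0.1]
opening: 0.0003
grip_force: 0.0
```

move_arm:
  steps:
    - [[0,0,-0.8,0,0,0,0],[0,0,-1.4,0,0,0,0],[0,0,-2,0,0,0,0],[0,0,-2.2,0,0,0,0],[0,0,-2.2,0,0,0,0],[0,0,-2.2,0,0,0,0]]

```text
time: 6.75
tool_pos: [0.5277, -0.0646, 0.0915]
tool_rot: [[-0.995, -0.097, 0.0], [-0.097, 0.995, -0.0], [-0.0, -0.0, -1.0]]
wrist_force: [-0.2, 0.2, 0.8]
opening: 0.0003
grip_force: 0.2
```

```bash
python3 - <<'E'
from h import *
b=grab('side','side3');w=grab('wrist','w3')
cv2.imwrite('pics/v3.png',np.hstack([cv2.resize(b['img'][300:420,240:400],(480,360)),cv2.resize(w['img'],(320,360))])[:,:,::-1])
d=np.load('hold.npz');R,t=d['R'],d['t'];p=robot.observe()['tool_pos'];print(p,R.T@(p[:2]-t))
hinge=np.array([-.010,.066])
for k,(s,n) in {'pull':(.05,.036),'push':(.08,.0155)}.items():
  for th in [0,.15,.3,.45,.6,.75,.9,1.05,1.2,1.35,1.5,1.65]:
    u=np.array([-np.sin(th),-np.cos(th)]);v=np.array([-np.cos(th),np.sin(th)])
    print(k,th,(100*(R@(hinge+s*u+n*v)+t)).round(2))
E
```

```text
[ 0.52767155 -0.06461726  0.09159147] [-0.03456434  0.01601879]
pull 0 [52.66 -5.32]
pull 0.15 [53.18 -4.56]
pull 0.3 [53.81 -3.89]
pull 0.45 [54.54 -3.32]
pull 0.6 [55.34 -2.86]
pull 0.75 [56.2  -2.53]
pull 0.9 [57.1  -2.33]
pull 1.05 [58.02 -2.27]
pull 1.2 [58.95 -2.35]
pull 1.35 [59.84 -2.56]
pull 1.5 [60.7 -2.9]
pull 1.65 [61.5  -3.37]
push 0 [49.87 -7.65]
push 0.15 [50.07 -6.45]
push 0.3 [50.46 -5.29]
push 0.45 [51.01 -4.2 ]
push 0.6 [51.72 -3.21]
push 0.75 [52.57 -2.33]
push 0.9 [53.55 -1.59]
push 1.05 [54.62 -1.01]
push 1.2 [55.77 -0.59]
push 1.35 [56.96 -0.35]
push 1.5 [58.18 -0.28]
push 1.65 [59.4  -0.41]
```

View pics/v3.png

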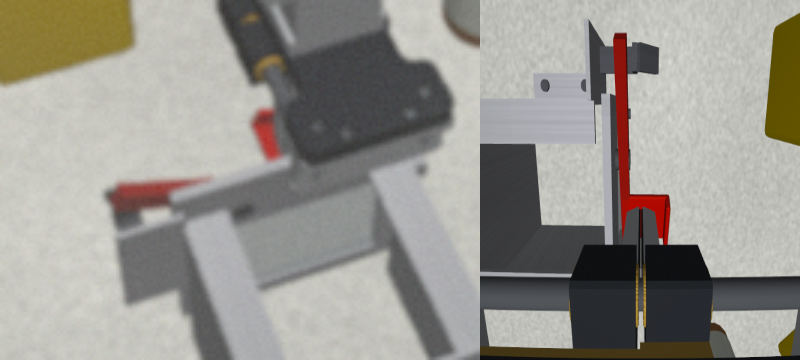

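The side half shows the red bar's nose raised well above the catch, and the wrist half shows the finger on the plate. Now I'll pull the gate along its arc.

move_arm:
  steps:
    - [[0,0.5,0,0,0,0,0],[-0.1,1.0,0,0,0,0,0],[0.1,1.5,0,0,0,-4,0],[0.4,1.9,0,0,0,-8,0],[0.7,2.2,0,0,0,-13,0],[1.0,2.6,0,0,0,-17,0],[1.4,2.9,0,0,0,-21,0],[1.8,3.1,0,0,0,-26,0]]

```text
time: 7.65
tool_pos: [0.5459, -0.0331, 0.0916]
tool_rot: [[-0.936, 0.352, 0.0], [0.352, 0.936, -0.0], [-0.0, 0.0, -1.0]]
wrist_force: [-0.3, -0.4, 1.2]
opening: 0.0004
grip_force: 0.8
```

```bash
python3 - <<'E'
from h import *
w=grab('wrist','w4');b=grab('side','side4')
cv2.imwrite('pics/v4.png',np.hstack([b['img'][240:480,200:440],cv2.resize(w['img'],(320,240))])[:,:,::-1])
E
```

```text
(no output)
```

View pics/v4.png

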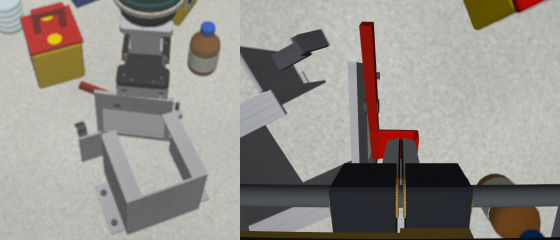

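The gate is swinging open with the finger (the wrist view shows it clear of the catch), so I'll continue.

move_arm:
  steps:
    - [[0.4,0.25,0,0,0,-4,0],[0.8,0.45,0,0,0,-8,0],[1.2,0.65,0,0,0,-13,0],[1.65,0.8,0,0,0,-17,0],[2.1,0.9,0,0,0,-21,0],[2.55,1.0,0,0,0,-26,0],[3.0,1.05,0,0,0,-30,0],[3.5,1.05,0,0,0,-34,0]]

```text
time: 8.55
tool_pos: [0.5803, -0.0227, 0.0913]
tool_rot: [[-0.582, 0.814, -0.001], [0.814, 0.582, 0.0], [0.0, -0.0, -1.0]]
wrist_force: [0.4, -0.3, -0.7]
opening: 0.0
grip_force: 0.3
```

move_arm:
  steps:
    - [[0.45,-0.05,0,0,0,-4,0],[0.9,-0.1,0,0,0,-9,0],[1.35,-0.2,0,0,0,-14,0],[1.8,-0.3,0,0,0,-18,0],[2.25,-0.45,0,0,0,-22,0],[2.65,-0.65,0,0,0,-26,0],[3.1,-0.85,0,0,0,-31,0],[3.45,-1.1,0,0,0,-35,0]]

```text
time: 9.35
tool_pos: [0.6149, -0.0338, 0.0913]
tool_rot: [[-0.009, 1.0, -0.001], [1.0, 0.009, 0.0], [0.0, -0.001, -1.0]]
wrist_force: [0.7, 0.3, 1.0]
opening: 0.0006
grip_force: 0.3
```

```bash
python3 - <<'E'
from h import *
w=grab('wrist','w5');b=grab('side','side5')
cv2.imwrite('pics/v5.png',np.hstack([b['img'][200:440,200:440],cv2.resize(w['img'],(320,240))])[:,:,::-1])
E
```

```text
(no output)
```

View pics/v5.png

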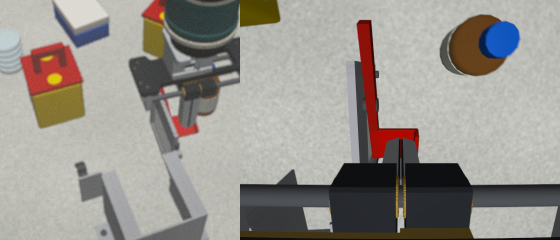

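The gate stands about straight out along (175,130) in the side half, and the bottle is clear. Next I'll lift off and return to the bin.

move_arm:
  steps:
    - [[0,0,3,0,0,0,0],[0,0,7,0,0,0,0],[0,0,12,0,0,0,0],[-3,3,12,0,0,8,40],[-6,6,12,0,0,16,50],[-9,8,12,0,0,24,50],[-12,10,12,0,0,32,50],[-15,12,12,0,0,40,50]]

```text
time: 10.25
tool_pos: [0.4634, 0.0867, 0.2114]
tool_rot: [[-0.658, 0.753, 0.0], [0.753, 0.658, -0.0], [-0.0, 0.0, -1.0]]
wrist_force: [0.7, 0.2, 0.3]
opening: 0.0368
grip_force: 0.0
```

move_arm:
  steps:
    - [[-2,2,0,0,0,8,50],[-4,4,0,0,0,16,50],[-4.5,4.4,0,0,0,24,50],[-4.5,4.4,0,0,0,32,50],[-4.5,4.4,0,0,0,40,50],[-4.5,4.4,0,0,0,48,50],[-4.5,4.4,0,0,0,55,50],[-4.5,4.4,0,0,0,55,50]]

```text
time: 11.05
tool_pos: [0.4198, 0.1299, 0.2114]
tool_rot: [[-0.995, -0.103, 0.0], [-0.103, 0.995, -0.0], [-0.0, -0.0, -1.0]]
wrist_force: [0.4, -0.3, -0.7]
opening: 0.047
grip_force: 0.0
```

```bash
python3 - <<'E'
from h import *
a=grab('top','top6');o=robot.observe();p=o['tool_pos'];print(p,o['tool_rot'][:,1],o['opening'])
hsv=cv2.cvtColor(a['img'],cv2.COLOR_RGB2HSV)
m=(((hsv[...,0]<8)|(hsv[...,0]>172))&(hsv[...,1]>150)&(hsv[...,2]>60)).astype(np.uint8)
cs,_=cv2.findContours(m,cv2.RETR_EXTERNAL,cv2.CHAIN_APPROX_NONE)
for q in cs:
    if cv2.contourArea(q)>60: print(cv2.minAreaRect(q))
print('bin',proj(a,[.4202,.1302,.108]))
d=np.load('hold.npz');R,t=d['R'],d['t']
for th in(1.4,1.55,1.65,1.8):
    e=[]
    for s,n in((.05,.025),(.156,.011)):
        u=np.array([-np.sin(th),-np.cos(th)]);v=np.array([-np.cos(th),np.sin(th)])
        e+=list(proj(a,[*(R@(np.array([-.01,.066])+s*u+n*v)+t),.104]).round())
    print(th,e)
for h in [(-.2,0),(0.,0),(.05,0)]: print(h,R@h+t)
cv2.imwrite('pics/v6.png',a['img'][90:350,240:600,::-1])
E
```

```text
[0.4198323  0.12986095 0.2114419 ] [-9.69760902e-02  9.95286708e-01 -8.10705013e-05] 0.046702100788089326
((427.0, 191.0), (26.0, 42.0), 90.0)
((268.0000305175781, 152.50003051757812), (58.68986129760742, 58.68986129760742), 45.0)
bin [334.80498443 317.23817679]
1.4 [np.float64(435.0), np.float64(204.0), np.float64(372.0), np.float64(232.0)]
1.55 [np.float64(436.0), np.float64(199.0), np.float64(370.0), np.float64(217.0)]
1.65 [np.float64(437.0), np.float64(196.0), np.float64(370.0), np.float64(207.0)]
1.8 [np.float64(440.0), np.float64(191.0), np.float64(371.0), np.float64(193.0)]
(-0.2, 0) [0.49597506 0.09854184]
(0.0, 0) [ 0.51501625 -0.10054968]
(0.05, 0) [ 0.51977654 -0.15032256]
```

View pics/v6.png

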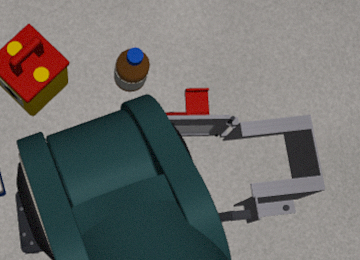

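The thumb-piece is at (437,191) in the full frame, so the gate is open about 1.7 rad and the way in is clear. Now I'll grasp the bin.

move_arm:
  steps:
    - [[0,0,-3,0,0,0,50],[0,0,-6,0,0,0,50],[0,0,-8,0,0,0,50],[0,0,-8,0,0,0,50],[0,0,-8,0,0,0,0],[0,0,-8,0,0,0,0],[0,0,-8,0,0,0,0],[0,0,-8,0,0,0,0]]

```text
time: 11.9
tool_pos: [0.4204, 0.1301, 0.1321]
tool_rot: [[-0.995, -0.096, 0.001], [-0.096, 0.995, 0.001], [-0.001, 0.001, -1.0]]
wrist_force: [-0.3, -0.0, -0.1]
opening: 0.0184
grip_force: 0.0
```

move_arm:
  grip_force: 25
  steps:
    - [[0,0,0,0,0,0,0],[0,0,0,0,0,0,0],[0,0,0,0,0,0,0],[0,0,0,0,0,0,0],[0,0,0.3,0,0,0,0],[0,0,0.3,0,0,0,0]]

```text
time: 12.5
tool_pos: [0.4202, 0.1299, 0.1347]
tool_rot: [[-0.995, -0.096, 0.0], [-0.096, 0.995, 0.0], [-0.0, 0.0, -1.0]]
wrist_force: [-0.4, -0.1, -1.8]
opening: 0.0139
grip_force: 25.0
```

move_arm:
  steps:
    - [[2.5,-1,0,0,0,0,0],[5,-2,0,0,0,0,0],[7.6,-3.1,0,0,0,0,0],[7.8,-5,0,0,0,0,0],[8,-8,0,0,0,0,0],[8.3,-11,0,0,0,0,0],[8.6,-14,0,0,0,0,0],[8.6,-14,0,0,0,0,0]]

```text
time: 13.3
tool_pos: [0.5061, -0.014, 0.1345]
tool_rot: [[-0.996, -0.092, 0.0], [-0.092, 0.996, -0.001], [-0.0, -0.001, -1.0]]
wrist_force: [-0.2, 0.7, -2.1]
opening: 0.0137
grip_force: 25.0
```

```bash
python3 - <<'E'
from h import *
b=grab('side','side7');o=robot.observe();d=np.load('hold.npz');p=o['tool_pos'];print(p,d['R'].T@(p[:2]-d['t']),o['wrist_force'])
cv2.imwrite('pics/v7.png',cv2.resize(b['img'][220:480,220:480],(520,520))[:,:,::-1])
E
```

```text
[ 0.50600814 -0.01184743  0.13437303] [-0.08915695 -0.00052221] [ 0.34587921 -0.00665149 -1.67229299]
```

View pics/v7.png

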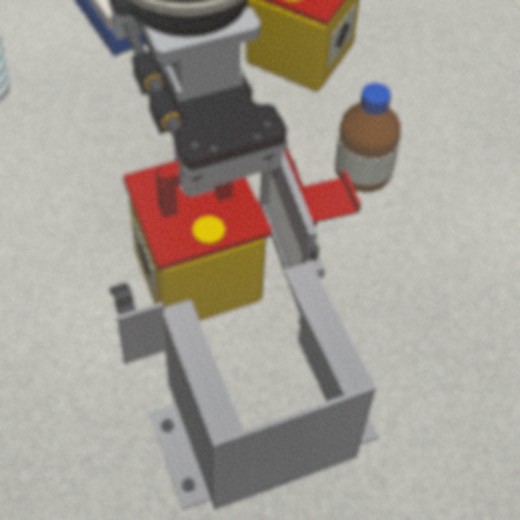

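The bin approaches the opening, with its lid's front corners at (160,265) and (270,233) in the crop. I'll check the lateral fit by ray casting.

```bash
python3 - <<'E'
from h import *
b=load('side7');d=np.load('hold.npz');R,t=d['R'],d['t']
for n,c,z in [('lidL',(158,266),.108),('lidR',(271,234),.108),('railLin_back',(240,436),.117),('railL_front_in',(193,303),.117),('railRfrontin',(290,272),.117),('railL_out_front',(165,310),.117),('backL',(215,442),.117),('backR',(374,390),.117)]:
    print(n,(1000*(R.T@(onz(b,(c[0]/2-.25+220,c[1]/2-.25+220),z)[:2]-t))).round(1))
E
```

```text
lidL [-39.1 -46.7]
lidR [-36.4  43.5]
railLin_back [108.9 -39.3]
railL_front_in [  4.9 -34.5]
railRfrontin [ 5.3 40.7]
railL_out_front [  3.4 -55. ]
backL [107.1 -55.9]
backR [110.8  56.1]
```

move_arm:
  steps:
    - [[0.4,-2,0,0,0,0,0],[0.6,-4,0,0,0,0,0],[0.8,-6,0,0,0,0,0],[1,-8,0,0,0,0,0],[1.2,-10,0,0,0,0,0],[1.4,-12,0,0,0,0,0],[1.5,-13.6,0,0,0,0,0],[1.5,-13.6,0,0,0,0,0]]

```text
time: 14.15
tool_pos: [0.521, -0.1472, 0.1343]
tool_rot: [[-0.995, -0.095, -0.0], [-0.095, 0.995, -0.001], [0.0, -0.001, -1.0]]
wrist_force: [-0.2, -0.3, -1.5]
opening: 0.0138
grip_force: 25.0
```

move_arm:
  steps:
    - [[0,0,-0.2,0,0,0,0],[0,0,-0.35,0,0,0,0],[0,0,-0.35,0,0,0,0]]

```text
time: 14.45
tool_pos: [0.5217, -0.1448, 0.1319]
tool_rot: [[-0.995, -0.098, 0.001], [-0.098, 0.995, 0.001], [-0.001, 0.001, -1.0]]
wrist_force: [-6.6, 2.4, 20.2]
opening: 0.0135
grip_force: 25.0
```

move_arm:
  steps:
    - [[0,0,0.2,0,0,0,0],[0,0,0.2,0,0,0,50],[0,0,0.2,0,0,0,50],[0,0,0.2,0,0,0,50],[0,0,0.2,0,0,0,50],[0,0,3,0,0,0,50],[0,0,6,0,0,0,50],[0,0,7,0,0,0,50]]

```text
time: 15.25
tool_pos: [0.522, -0.1465, 0.2033]
tool_rot: [[-0.995, -0.096, 0.003], [-0.096, 0.995, -0.0], [-0.003, -0.001, -1.0]]
wrist_force: [0.2, -0.3, 0.7]
opening: 0.0471
grip_force: 0.0
```

```bash
python3 - <<'E'
from h import *
b=grab('side','side8');o=robot.observe();print(o['time'],o['tool_pos'],o['wrist_force'],o['opening'])
cv2.imwrite('pics/v8.png',cv2.resize(b['img'][220:480,220:480],(520,520))[:,:,::-1])
E
```

```text
15.3 [ 0.52221809 -0.14639845  0.20358497] [ 0.11067012 -0.01267818  2.10233571] 0.04682016452079052
```

View pics/v8.png

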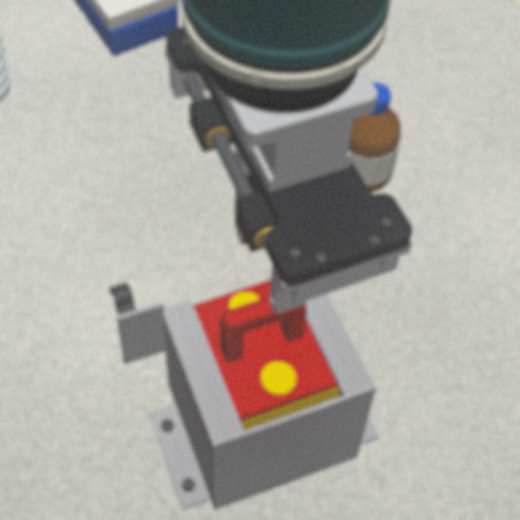

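The bin stands inside under both rails, with its lid's back edge from (242,417) to (338,387). That was my last picture, so from here I measure by numbers.

```bash
python3 - <<'E'
from h import *
b=load('side8');d=np.load('hold.npz');R,t=d['R'],d['t']
for c in [(242,417),(338,387)]: print((1000*(R.T@(onz(b,(c[0]/2-.25+220,c[1]/2-.25+220),.108)[:2]-t))).round(1))
for s,n in ((.08,.03),(.08,.0155)):
  for th in (1.85,1.7,1.65,1.5,1.35):
    u=np.array([-np.sin(th),-np.cos(th)]);v=np.array([-np.cos(th),np.sin(th)])
    print(s,n,th,(100*(R@(np.array([-.01,.066])+s*u+n*v)+t)).round(2))
E
```

```text
[ 93.4 -31.6]
[96.4 37.3]
0.08 0.03 1.85 [62.39 -1.11]
0.08 0.03 1.7 [61.25 -0.54]
0.08 0.03 1.65 [60.85 -0.38]
0.08 0.03 1.5 [ 5.961e+01 -5.000e-02]
0.08 0.03 1.35 [58.34  0.11]
0.08 0.0155 1.85 [60.96 -0.85]
0.08 0.0155 1.7 [59.8  -0.49]
0.08 0.0155 1.65 [59.4  -0.41]
0.08 0.0155 1.5 [58.18 -0.28]
0.08 0.0155 1.35 [56.96 -0.35]
```

move_arm:
  steps:
    - [[0,0,0,0,0,-8,50],[1,3,0,0,0,-16,20],[3,6,0,0,0,-24,0],[5,9,0,0,0,-32,0],[7,12,0,0,0,-40,0],[9,14.6,0,0,0,-48,0],[10.5,14.6,0,0,0,-56,0],[10.5,14.6,0,0,0,-64,0]]

```text
time: 16.1
tool_pos: [0.627, 0.0011, 0.1993]
tool_rot: [[-0.52, 0.854, -0.001], [0.854, 0.52, -0.001], [-0.0, -0.002, -1.0]]
wrist_force: [-0.1, 0.1, 1.2]
opening: 0.0005
grip_force: 0.0
```

move_arm:
  steps:
    - [[0,0,0,0,0,-8,0],[0,0,0,0,0,-16,0],[0,0,0,0,0,-24,0],[0,0,0,0,0,-33,0],[0,0,0,0,0,-33,0]]

```text
time: 16.6
tool_pos: [0.6258, 0.0, 0.1997]
tool_rot: [[0.028, 1.0, -0.001], [1.0, -0.028, -0.001], [-0.001, -0.001, -1.0]]
wrist_force: [-0.6, 0.4, 0.4]
opening: 0.0005
grip_force: 0.0
```

```bash
python3 - <<'E'
from h import *
w=grab('wrist','w9');t=grab('top','top9')
for f in(w,t):
    hsv=cv2.cvtColor(f['img'],cv2.COLOR_RGB2HSV)
    m=(((hsv[...,0]<8)|(hsv[...,0]>172))&(hsv[...,1]>130)&(hsv[...,2]>50)).astype(np.uint8)
    cs,_=cv2.findContours(m,cv2.RETR_EXTERNAL,cv2.CHAIN_APPROX_NONE)
    for q in cs:
        if cv2.contourArea(q)<80: continue
        e=cv2.approxPolyDP(q,4,True)[:,0]
        print(cv2.contourArea(q),[((x,y),(onz(f,(float(x),float(y)),.104)[:2]*1000).round().tolist()) for x,y in e.tolist()])
E
```

```text
2123.0 [((135, 414), [478.0, -133.0]), ((142, 446), [479.0, -162.0]), ((133, 463), [470.0, -178.0]), ((185, 463), [511.0, -179.0]), ((178, 415), [511.0, -134.0])]
2976.0 [((261, 138), [588.0, 70.0]), ((270, 315), [587.0, -53.0]), ((286, 314), [599.0, -52.0]), ((293, 283), [605.0, -29.0]), ((314, 275), [619.0, -24.0]), ((321, 280), [624.0, -27.0]), ((322, 313), [624.0, -52.0]), ((322, 279), [625.0, -27.0]), ((330, 275), [631.0, -24.0]), ((329, 267), [630.0, -18.0]), ((279, 266), [595.0, -16.0]), ((273, 138), [596.0, 70.0])]
333.0 [((536, 221), [560.0, -182.0]), ((534, 235), [538.0, -177.0]), ((543, 244), [524.0, -190.0]), ((532, 253), [511.0, -172.0]), ((531, 267), [489.0, -168.0]), ((547, 266), [490.0, -192.0])]
3270.5 [((269, 114), [745.0, 226.0]), ((227, 152), [683.0, 292.0]), ((266, 191), [618.0, 231.0]), ((308, 154), [677.0, 165.0])]
```

The wrist measurement puts the latch bar along x≈0.588–0.596, nose at y 0.070, so the gate is at about 1.67 rad. The finger's spot at (0.626, 0.0) clears the thumb-piece, so I'll descend.

move_arm:
  steps:
    - [[0,0,-3,0,0,0,0],[0,0,-6,0,0,0,0],[0,0,-8.8,0,0,0,0],[0,0,-8.8,0,0,0,0],[0,0,-8.8,0,0,0,0]]

```text
time: 17.2
tool_pos: [0.6262, -0.0004, 0.1135]
tool_rot: [[0.024, 1.0, -0.0], [1.0, -0.024, -0.0], [-0.0, -0.0, -1.0]]
wrist_force: [0.3, 0.3, 0.8]
opening: -0.0001
grip_force: 0.0
```

```bash
python3 - <<'E'
from h import *
d=np.load('hold.npz');R,t=d['R'],d['t'];o=robot.observe();p=o['tool_pos'];print(p,o['wrist_force'])
y0=np.degrees(np.arctan2(o['tool_rot'][1,1],o['tool_rot'][0,1]))
for th in np.r_[np.arange(1.6,.05,-.11),.06,.03,0,-.02,-.04]:
    u=np.array([-np.sin(th),-np.cos(th)]);v=np.array([-np.cos(th),np.sin(th)])
    q=100*(R@(np.array([-.01,.066])+.085*u+.0155*v)+t)
    print(round(th,2),(q-100*p[:2]).round(1),round(95.5-np.degrees(th)-y0,0))
E
```

```text
[ 6.26196212e-01 -4.37332872e-04  1.13462245e-01] [0.32080148 0.2609787  0.80333869]
1.6 [-3.7  0.2] 5.0
1.49 [-4.6  0.3] 11.0
1.38 [-5.6  0.2] 18.0
1.27 [-6.5  0.1] 24.0
1.16 [-7.4 -0.2] 30.0
1.05 [-8.3 -0.6] 37.0
0.94 [-9.1 -1. ] 43.0
0.83 [-9.9 -1.5] 49.0
0.72 [-10.6  -2.2] 56.0
0.61 [-11.3  -2.9] 62.0
0.5 [-11.8  -3.6] 68.0
0.39 [-12.3  -4.4] 75.0
0.28 [-12.7  -5.3] 81.0
0.17 [-13.   -6.2] 87.0
0.06 [-13.2  -7.1] 93.0
0.06 [-13.2  -7.1] 93.0
0.03 [-13.2  -7.4] 95.0
0.0 [-13.3  -7.7] 97.0
-0.02 [-13.3  -7.8] 98.0
-0.04 [-13.3  -8. ] 99.0
```

move_arm:
  steps:
    - [[-1.5,0,0,0,0,2,0],[-2.8,0.1,0,0,0,4,0],[-3.7,0.2,0,0,0,5,0],[-4.6,0.3,0,0,0,11,0],[-5.6,0.2,0,0,0,18,0],[-6.5,0.1,0,0,0,24,0],[-7.4,-0.2,0,0,0,30,0],[-8.3,-0.6,0,0,0,37,0]]

```text
time: 18.0
tool_pos: [0.5435, -0.0059, 0.1142]
tool_rot: [[-0.586, 0.811, 0.002], [0.811, 0.586, 0.0], [-0.001, 0.002, -1.0]]
wrist_force: [0.1, 0.9, -0.4]
opening: 0.0006
grip_force: 0.3
```

move_arm:
  steps:
    - [[-0.8,-0.4,0,0,0,6,0],[-1.6,-0.9,0,0,0,12,0],[-2.3,-1.6,0,0,0,19,0],[-3.0,-2.3,0,0,0,25,0],[-3.5,-3.0,0,0,0,31,0],[-4.0,-3.8,0,0,0,38,0],[-4.4,-4.7,0,0,0,44,0],[-4.4,-4.7,0,0,0,44,0]]

```text
time: 18.8
tool_pos: [0.4994, -0.0543, 0.1141]
tool_rot: [[-0.983, 0.181, 0.002], [0.181, 0.983, 0.0], [-0.002, 0.0, -1.0]]
wrist_force: [-0.1, -0.3, 0.2]
opening: 0.0004
grip_force: 0.0
```

```bash
python3 - <<'E'
from h import *
w=grab('wrist','w10')
o=robot.observe();print(o['tool_pos'],o['wrist_force'])
hsv=cv2.cvtColor(w['img'],cv2.COLOR_RGB2HSV)
m=(((hsv[...,0]<8)|(hsv[...,0]>172))&(hsv[...,1]>130)&(hsv[...,2]>50)).astype(np.uint8)
cs,_=cv2.findContours(m,cv2.RETR_EXTERNAL,cv2.CHAIN_APPROX_NONE)
for q in cs:
    if cv2.contourArea(q)<80: continue
    print(cv2.contourArea(q),[((x,y),(onz(w,(float(x),float(y)),.104)[:2]*1000).round().tolist()) for x,y in cv2.approxPolyDP(q,4,True)[:,0].tolist()])
E
```

```text
[ 0.49965712 -0.0535157   0.11392783] [-0.06485025  0.27503264  0.1984892 ]
3557.0 [((82, 414), [546.0, -194.0]), ((107, 463), [579.0, -190.0]), ((156, 463), [583.0, -163.0]), ((179, 425), [562.0, -144.0]), ((177, 415), [555.0, -144.0])]
277.0 [((387, 324), [523.0, -27.0]), ((383, 315), [518.0, -28.0]), ((357, 317), [517.0, -41.0]), ((359, 326), [522.0, -41.0])]
11530.5 [((212, 249), [470.0, -103.0]), ((200, 249), [469.0, -108.0]), ((206, 278), [484.0, -109.0]), ((41, 322), [492.0, -197.0]), ((63, 368), [518.0, -194.0]), ((181, 370), [530.0, -134.0]), ((186, 362), [526.0, -131.0]), ((182, 341), [514.0, -129.0]), ((190, 329), [508.0, -124.0]), ((204, 323), [507.0, -116.0]), ((240, 325), [511.0, -99.0])]
2331.5 [((288, 138), [427.0, -57.0]), ((297, 281), [493.0, -66.0]), ((311, 276), [492.0, -59.0]), ((303, 138), [428.0, -51.0])]
```

The gate follows at about 0.28 rad, with its nose at y≈-0.054. Next I'll push it shut.

move_arm:
  steps:
    - [[-0.2,-0.5,0,0,0,3,0],[-0.3,-0.9,0,0,0,6,0],[-0.4,-1.4,0,0,0,9,0],[-0.5,-1.8,0,0,0,12,0],[-0.5,-2.1,0,0,0,14,0],[-0.6,-2.4,0,0,0,16,0],[-0.6,-2.6,0,0,0,16,0],[-0.6,-2.6,0,0,0,16,0]]

```text
time: 19.65
tool_pos: [0.4938, -0.0769, 0.1134]
tool_rot: [[-0.995, -0.095, 0.001], [-0.095, 0.995, 0.002], [-0.001, 0.002, -1.0]]
wrist_force: [-0.4, 11.0, 2.7]
opening: 0.0009
grip_force: 5.4
```

```bash
cat > chk.py <<'E'
from h import *
import sys
w=grab('wrist',sys.argv[1]);b=grab('side',sys.argv[1]+'s')
o=robot.observe();print(o['time'],o['tool_pos'],o['wrist_force'])
for f in (w,b):
    hsv=cv2.cvtColor(f['img'],cv2.COLOR_RGB2HSV)
    m=(((hsv[...,0]<8)|(hsv[...,0]>172))&(hsv[...,1]>120)&(hsv[...,2]>50)).astype(np.uint8)
    cs,_=cv2.findContours(m,cv2.RETR_EXTERNAL,cv2.CHAIN_APPROX_NONE)
    for q in cs:
        if cv2.contourArea(q)<15: continue
        print(cv2.contourArea(q),[((x,y),(onz(f,(float(x),float(y)),.104)[:2]*1000).round().tolist()) for x,y in cv2.approxPolyDP(q,3,True)[:,0].tolist()])
E
python3 chk.py w11
python3 - <<'E'
from h import *
f=load('side0');hsv=cv2.cvtColor(f['img'],cv2.COLOR_RGB2HSV)
m=(((hsv[...,0]<8)|(hsv[...,0]>172))&(hsv[...,1]>120)&(hsv[...,2]>50)).astype(np.uint8)
cs,_=cv2.findContours(m[330:],cv2.RETR_EXTERNAL,cv2.CHAIN_APPROX_NONE,offset=(0,330))
for q in cs: print('side0',cv2.boundingRect(q),cv2.approxPolyDP(q,3,True)[:,0].tolist())
E
```

```text
19.75 [ 0.49375445 -0.07692521  0.11332633] [ 0.07511611 10.14871032  3.5405922 ]
1555.0 [((130, 448), [595.0, -172.0]), ((156, 450), [594.0, -158.0]), ((170, 437), [585.0, -151.0]), ((177, 415), [571.0, -147.0]), ((124, 414), [573.0, -175.0])]
55.0 [((321, 322), [511.0, -77.0]), ((322, 370), [537.0, -74.0])]
147.0 [((358, 321), [508.0, -59.0]), ((359, 326), [511.0, -58.0]), ((390, 325), [509.0, -43.0]), ((388, 321), [507.0, -44.0])]
15920.5 [((271, 237), [470.0, -104.0]), ((265, 234), [469.0, -107.0]), ((265, 265), [484.0, -106.0]), ((76, 264), [492.0, -196.0]), ((92, 369), [548.0, -191.0]), ((181, 369), [543.0, -145.0]), ((207, 327), [519.0, -132.0]), ((214, 326), [518.0, -129.0]), ((217, 318), [513.0, -128.0]), ((232, 308), [507.0, -121.0]), ((247, 309), [507.0, -113.0]), ((264, 326), [515.0, -104.0]), ((274, 326), [515.0, -100.0])]
2195.0 [((302, 140), [425.0, -93.0]), ((303, 279), [489.0, -87.0]), ((314, 275), [487.0, -82.0]), ((319, 278), [488.0, -80.0]), ((319, 140), [424.0, -86.0])]
65.0 [((296, 368), [455.0, -88.0]), ((278, 371), [429.0, -87.0]), ((277, 375), [426.0, -93.0])
[... 180 characters left out ...]
.0, -100.0]), ((318, 372), [485.0, -103.0]), ((341, 429), [493.0, -196.0]), ((387, 412), [561.0, -189.0]), ((371, 380), [555.0, -136.0]), ((371, 369), [561.0, -118.0])]
779.0 [((372, 187), [704.0, 295.0]), ((373, 196), [696.0, 266.0]), ((379, 196), [708.0, 262.0]), ((382, 202), [707.0, 242.0]), ((375, 204), [691.0, 240.0]), ((372, 198), [692.0, 260.0]), ((369, 211), [673.0, 222.0]), ((373, 218), [673.0, 200.0]), ((362, 223), [648.0, 192.0]), ((383, 230), [680.0, 162.0]), ((402, 204), [744.0, 226.0]), ((389, 198), [726.0, 251.0]), ((386, 190), [729.0, 278.0])]
side0 (277, 367, 20, 9) [[296, 369], [284, 369], [277, 375]]
side0 (325, 330, 27, 22) [[325, 333], [331, 351], [351, 345], [344, 330]]
```

The nose pixels in the side view (277–296, 367–375) match the initial latched picture. I'll back off and confirm.

move_arm:
  steps:
    - [[0,1.5,0,0,0,0,0],[0,3,0,0,0,0,0],[0,4,3,0,0,0,0],[-2,7,7,0,0,0,0],[-2,11,10,0,0,0,0],[-2,15,11,0,0,0,0],[-2,18,11,0,0,0,0],[-2,18,11,0,0,0,0]]

```text
time: 20.55
tool_pos: [0.4731, 0.1056, 0.2236]
tool_rot: [[-0.995, -0.099, 0.001], [-0.099, 0.995, 0.001], [-0.001, 0.001, -1.0]]
wrist_force: [-0.2, -0.7, -0.4]
opening: 0.0004
grip_force: 0.0
```

```bash
python3 chk.py w12 | cut -c1-330; python3 - <<'E'
from h import *
d=np.load('hold.npz');R,t=d['R'],d['t'];a=load('side0');b=load('w12s')
# gate/catch region same as at start?
x=np.abs(a['img'][355:385,270:310].astype(int)-b['img'][355:385,270:310]).mean(2);print('diff nose',x.mean(),x.max())
x=np.abs(a['img'][325:355,322:385].astype(int)-b['img'][325:355,322:385]).mean(2);print('diff thumb',x.mean(),x.max())
for n,X in {'media':(382,262,425,316),'dish':(188,228,228,275),'tip':(250,184,312,246)}.items():
    x=np.abs(a['img'][X[1]:X[3],X[0]:X[2]].astype(int)-b['img'][X[1]:X[3],X[0]:X[2]]).mean();print(n,x)
E
```

```text
20.65 [0.47317545 0.10142133 0.22310062] [-0.66266092 -0.09520951 -0.02396127]
933.5 [((461, 429), [628.0, 239.0]), ((458, 455), [654.0, 241.0]), ((468, 476), [675.0, 254.0]), ((500, 476), [673.0, 283.0])]
2372.5 [((0, 222), [486.0, -135.0]), ((0, 312), [559.0, -141.0]), ((42, 313), [557.0, -108.0]), ((37, 278), [528.0, -109.0]), ((28, 284), [533.0, -117.0]), ((20, 283), [533.0, -123.0]), ((6, 269), [523.0, -133.0]), ((11, 253), [509.0, -128.0]), ((22, 250), [506.0, -119.0]), ((33, 255), [509.0, -111.0]), ((28, 222), [484.0, -113.
3823.5 [((51, 143), [425.0, -93.0]), ((73, 305), [547.0, -82.0]), ((118, 306), [544.0, -47.0]), ((122, 310), [547.0, -44.0]), ((129, 304), [542.0, -38.0]), ((125, 263), [508.0, -41.0]), ((77, 259), [509.0, -78.0]), ((62, 144), [425.0, -85.0])]
66.0 [((296, 368), [455.0, -88.0]), ((280, 370), [432.0, -86.0]), ((277, 375), [426.0, -93.0])]
2816.5 [((361, 358), [553.0, -96.0]), ((341, 364), [521.0, -99.0]), ((350, 367), [532.0, -107.0]), ((348, 372), [527.0, -114.0]), ((335, 376), [507.0, -116.0]), ((336, 366), [513.0, -100.0]), ((318, 372), [485.0, -103.0]), ((341, 429), [493.0, -196.0]), ((387, 412), [561.0, -189.0]), ((371, 379), [556.0, -134.0]), ((371, 369), [
389.0 [((344, 328), [544.0, -37.0]), ((325, 333), [513.0, -39.0]), ((331, 351), [513.0, -73.0]), ((351, 345), [545.0, -70.0])]
1530.5 [((363, 184), [689.0, 310.0]), ((361, 194), [674.0, 279.0]), ((343, 215), [619.0, 224.0]), ((383, 230), [680.0, 162.0]), ((402, 204), [744.0, 226.0]), ((390, 199), [727.0, 247.0]), ((387, 191), [730.0, 274.0])]
diff nose 4.243888888888889 15.0
diff thumb 6.133333333333334 89.0
media 4.13967843812805
dish 4.467553191489362
tip 32.99826569545612
```

The latch and gate look the same as at the start, and the bottle and dishes have not moved. The tip box is only hidden by the arm in this view. Handing in.

```bash
python3 -c "
from station import robot
print(robot.hand_in())"
```

```text
the job is handed in; nothing more can be done
None
```

The job is handed in, with no verdict returned: the bin is upright in the holder about 45–48 mm behind the front and the gate is shut with its latch down, but I viewed 11 pictures against the limit of 10 and couldn't recheck the tip box at the end because the arm hid it.

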